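# Show and play a note on the toy piano

## Robot

A 7-joint arm with a two-finger parallel gripper is mounted at the origin on the work surface. World frame = base frame: x ahead of the robot, y to its left, z up, the work surface at z = 0. Lengths are in m, angles in degrees, forces in N, time in s.
With the tool pointing down it reaches from about 0.425 to 0.95 m from the base axis. Payload 16.7 kg.
Tool frame: the origin (TCP) lies between the finger pads, 19 mm behind the fingertips; this is the grasp point; z points along the fingers, y is the line along which they close (so a half turn about z gives the same grasp; the last joint's range is limited). The gripper opens to 94 mm and grips with 3 to 60 N. Pads are 16 mm wide; open, the fingers measure 119 mm over their backs; the gripper's body (75 mm by 177 mm) begins 78 mm behind the grasp point.
Start: joints at [-77.664, 24.414, 4.234, 92.017, -1.954, 63.644, -3.845], TCP at [0.241, 0.631, 0.224] pointing down, gripper open.
Joint ranges: [-163.25, 163.25], [-28.42, 122.38], [-70.27, 78.77], [12.13, 141.07], [-58.53, 238.53], [9.26, 117.41], [-156.51, 156.51]. Speed limits (degrees/s): [108.29, 108.29, 136.94, 136.94, 172.46, 172.46, 172.46].

## Interface

Orientations are given as a 3x3 rotation matrix whose columns are the frame's x, y, z axes.
In Python, from cell import env gives the robot as it stands.
- The arm moves only by the tool step_arm, never from a script. Its argument "plan" is a list of rows, each an object with "xyz": the shift along the tool's x, y, z in mm, a list of three; "spin": the turn about the tool's z in units of 8 degrees (1.0 is 8 degrees). A call has 1 to 20 rows; each row shifts and turns the commanded pose from where the row before left it, along the tool's axes as they then stand; what a row does not reach is not made up. A row lasts 1/10 s, in which the tool goes at most 50 mm and 8.59 degrees, less where a joint would pass 70% of its speed; a pose out of reach is approached as far as the arm can. A call with a gripper value outside its range is refused whole. "jaw" is the opening in per cent of the stroke, from 0 (shut) to 100 (fully open), set as the call begins (left out, the last holds). The fingers move at their own pace and stop on an object; "newtons" is the grip in N (left out, the last holds). Time passes only in rows, so rows that do not move let the fingers close. It gives the time, the measured TCP pose, the force, the opening and the grip force at its end, in the units of the state.
- env.sense(): the state, without advancing time (a new reading comes with each control period).
- env.snapshot(name): name is "scene" or "top" or "wrist"; returns (picture, depth): 400x640x3 uint8, red, green, blue; 400x640 float32, m along the optical axis (not along the pixel's ray), 0 where there is no reading.
- env.camera_params(name): a dict with "camera_matrix" (3x3 intrinsics, pixels), "world_from_camera" (4x4, takes a point from camera to world coordinates). Camera axes: x right, y down, z forward; pixel columns grow to the right and rows downward; lengths in m; the calibration is good to about 2 mm. A picture is of the moment at which its call begins: read the wrist's pose just before it. camera_params takes no time and is no camera call; for the wrist camera it gives the pose at the moment of the call.
- env.sign_off(): hands the job in; it is judged then, once.
The state is a dict: "time_s": time; "joint_pos": joint angles; "joint_vel": joint speeds; "joint_efforts": joint torques, N m; "ee_pos": TCP position; "eef_rot": TCP orientation; "wrist_force": force on the tool from outside, world axes, zero at the start; "torque": the same for the moment, N m; "finger_gap": finger opening in m; "grip_force": force on a finger pad.
Only numpy, scipy, OpenCV 4.12 (cv2) and the standard library are available. Lean on these libraries where they do the work, as an engineer would, in place of code of your own. Each camera call takes 0.05 s, during which the arm holds its last target. There are 200 camera calls.

## Task

Give a beginner at the toy piano the next note. First point at the middle one of the three black keys that stand together: bring the fingertips just above it, a finger's breadth or so, without touching it, and stay there for two seconds. Then play that key softly: press it all the way down with the fingertips and let it come up again, pressing no other key and leaving the things around the piano where they are.

Things in the scene. Friction and masses are not known exactly. Their poses are not given: they have to be found in the camera images.
- piano: Dark wood table-top toy piano, 18 keys, 301 wide (y), 247 deep (x) mm, fixed. Origin under its middle on the table; x from the keyboard to the back, y to the bass end, z up. The keyboard is at its -x edge and faces the robot, turned up to 0.35 rad. Behind the keys, from x = -30 mm, the case is 99 mm high; a music desk on it at x = +65 to +95 mm reaches 140 mm.
- black_mid_top (a point): Where to press the middle black key of the only group of three: on the centre line of its top, 16 mm behind its front end, 36 mm before the case, 72 mm above the table; at x = -66, y = +12 mm of the piano. Axes as the piano's: x along the key to the back, y across the keys, z up.
- black_mid (a joint): Angle of that key: 0 at rest, 0.04 rad fully down (hard stop). Hinged 126 mm behind black_mid_top, which sinks 5 mm at full travel and then still stands 5 mm above the white keys. A spring returns it: about 1 N at black_mid_top starts it, about 2.5 N takes it fully down.
- other_keys: The other 17 keys (origin and axes as the piano's), sprung likewise; not to be pressed. White: 23.5 mm apart, fronts at x = -115 mm, tops 62 mm above the table. Black: 10.5 mm wide, tops 72 mm above the table, seen from x = -82 to -30 mm, in groups of two, three, two; the three are 26.5 mm apart, centre to centre.
- metronome: Small wooden pyramid metronome, 84 x 84 mm foot, 158 mm high, origin under its foot, loose, beside the piano. Leave alone.
- mug: Blue ceramic mug, 72 mm across, 80 mm high, handle at its +y, origin under its foot, loose, beside the piano. Leave alone.
- song_book: Red closed hardback song book lying flat, 150 (x) x 200 (y) x 16 mm, origin under its middle, loose, before one end of the piano. Leave alone.
- hairbrush: Wooden hairbrush lying bristles down, 167 mm long along its x (handle to -x), 22 mm high, origin under its neck on the table, loose, before the other end of the piano. Leave alone.

How it is judged (in metres and radians):
On the way, in this order (a step that is already met when the one before it is completed fails the run):
1. point at the middle black key of the three: tool point within 9 mm of its middle across the keys, over the black key's length, 10 to 70 mm above its top, touching no part of the piano, for 1.8 s (y of the grasp point in the frame of black_mid_top between -0.009 and 0.009 m and x of the grasp point in the frame of black_mid_top between -0.022 and 0.034 m and z of the grasp point in the frame of black_mid_top between 0.01 and 0.07 m and contact force between each of the fingers, the arm and piano below 0.1 N and value of joint black_mid below 0.005 rad), for 1.8 s.
2. press that key down with the fingertips (value of joint black_mid above 0.03 rad and contact force between the fingers and piano above 0.3 N), for 0.05 s.
At the end, for the whole second after the job is handed in: The key was pointed at without contact, then pressed at least three quarters of its travel, and is up again (below 0.006 rad) and free of the robot; metronome, mug, book and brush lie still within 10 mm of where they were (value of joint black_mid below 0.006 rad and velocity of joint black_mid below 0.05 rad/s and distance of each of metronome, mug, song_book, hairbrush from where it was at the start of the episode below 0.01 m and linear speed of each of metronome, mug, song_book, hairbrush below 0.02 m/s); the robot touches nothing.
It fails at once if another key is pressed (more than 0.8 N on the other keys) (contact force between any of the fingers, the arm and other_keys above 0.8 N).
It fails at once if the piano or its key is struck or pushed with more than 30 N (contact force between any of the fingers, the arm and piano above 30 N).
It fails at once if metronome, mug, book or brush is moved more than 10 mm, lifted or tipped (distance of any of metronome, mug, song_book, hairbrush from where it was at the start of the episode above 0.01 m or angle between any of metronome, mug, song_book, hairbrush's own z axis and vertical above 0.2 rad).
It also fails if it takes over 35 s, if anything falls off the work surface, if the arm or the gripper's body presses on something with over 40 N, if the wrist force passes 120 N, or if a joint passes its speed limit or range.

## Working session

There is one attempt and no reset: what is moved stays moved. The work goes in short steps, Python scripts to look and compute and a tool call to move; the robot and the scene stay as the last step left them, time stands still between calls to the robot, and variables do not carry over. Pictures are saved under pics/ and viewed, at most 10 in all, crops included, and the job is handed in when it is done.

Besides the shell and the picture viewer there is one more tool, called after "Request:" as name([rows], argument=value, ...), one row to a line, values as JSON. step_arm: Moves the arm, as the interface text tells. Its arguments: {"type":"object","properties":{"plan":{"type":"array","items":{"type":"object","properties":{"xyz":{"type":"array","items":{"type":"number"}},"spin":{"type":"number"}}}},"jaw":{"type":"number"},"newtons":{"type":"number"}},"required":["plan"]}

```bash
mkdir -p pics
python3 - <<'E'
from cell import env
import cv2,numpy as np
s=env.sense();print(s['time_s'],s['ee_pos'],s['eef_rot'],s['finger_gap'])
for n in('scene','top'):
    p,d=env.snapshot(n);cv2.imwrite(f'pics/{n}.png',p[:,:,::-1]);np.savez(f'{n}.npz',p=p,d=d,**env.camera_params(n))
    print(env.camera_params(n))
E
```

```text
0.0 [0.24068904 0.63017769 0.22354503] [[-9.34187610e-01  3.56781969e-01 -3.69836205e-04]
 [ 3.56782144e-01  9.34186754e-01 -1.26909098e-03]
 [-1.07292694e-04 -1.31752002e-03 -9.99999126e-01]] 0.09379185110860394
{'camera_matrix': array([[389.54158283,   0.        , 317.26985375],
       [  0.        , 389.54158283, 201.90973849],
       [  0.        ,   0.        ,   1.        ]]), 'world_from_camera': array([[-0.22430641,  0.58643813, -0.77831675,  1.24943075],
       [ 0.97429821,  0.15193798, -0.16630646,  0.19972505],
       [ 0.02072743, -0.79561622, -0.60544628,  0.67116285],
       [ 0.        ,  0.        ,  0.        ,  1.        ]])}
{'camera_matrix': array([[514.56283989,   0.        , 330.87285971],
       [  0.        , 514.56283989, 205.5715876 ],
       [  0.        ,   0.        ,   1.        ]]), 'world_from_camera': array([[ 1.02779103e-02, -9.94349570e-01,  1.05656502e-01,
         3.44444565e-01],
       [-9.99946481e-01, -1.00953768e-02,  2.26229961e-03,
         1.20954589e-02],
       [-1.18287445e-03, -1.05674099e-01, -9.94400113e-01,
         1.50961652e+00],
       [ 0.00000000e+00,  0.00000000e+00,  0.00000000e+00,
         1.00000000e+00]])}
```

View pics/top.png

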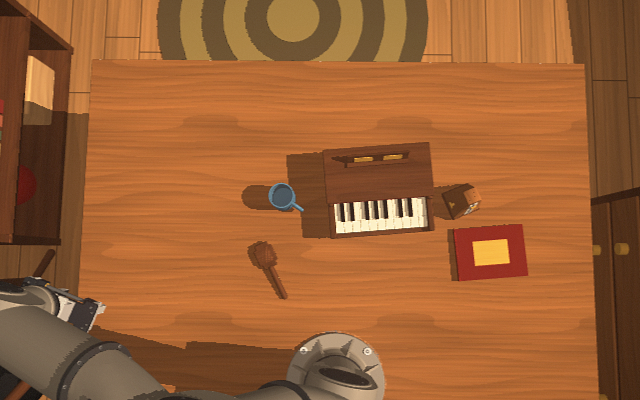

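View pics/scene.png

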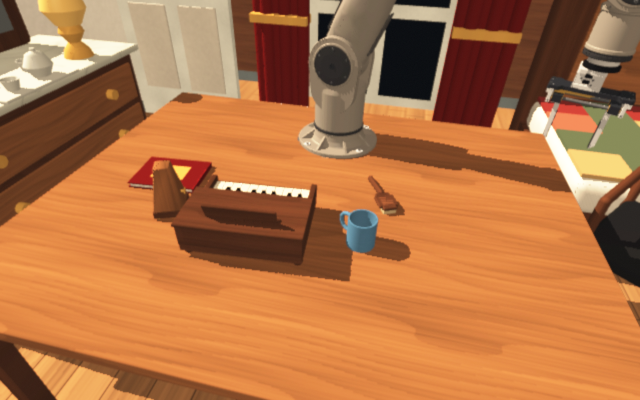

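```bash
cat > h.py <<'E'
import numpy as np,cv2
def ray(uv,K,T,z):
    uv=np.atleast_2d(uv).astype(float)
    r=np.c_[uv,np.ones(len(uv))]@np.linalg.inv(K).T@T[:3,:3].T
    o=T[:3,3]
    return o+r*((z-o[2])/r[:,2])[:,None]
E
python3 - <<'E'
import numpy as np,cv2
from h import ray
f=np.load('top.npz');p=f['p'];K=f['camera_matrix'];T=f['world_from_camera']
hsv=cv2.cvtColor(p,cv2.COLOR_RGB2HSV)
m=((hsv[...,1]<90)&(hsv[...,2]>150)).astype(np.uint8)
m[:190]=0;m[240:]=0;m[:,:325]=0;m[:,433:]=0
m=cv2.morphologyEx(m,cv2.MORPH_CLOSE,np.ones((9,9)))
v,u=np.nonzero(m);w=ray(np.c_[u,v],K,T,.062)[:,:2]
r=cv2.minAreaRect((w*1000).astype(np.float32));print(r);b=cv2.boxPoints(r);print(b)
c=cv2.resize(p[185:245,315:445],None,fx=6,fy=6,interpolation=cv2.INTER_CUBIC);cv2.imwrite('pics/c.png',c[:,:,::-1])
# depth heights check
for uv in((380,228),(380,180),(380,160)):
    d=f['d'][uv[1],uv[0]];q=np.linalg.inv(K)@[*uv,1]*d;print(T[:3,:3]@q+T[:3,3])
E
```

```text
((473.6057434082031, -123.98159790039062), (82.73731994628906, 256.02581787109375), 5.006375789642334)
[[ 4.2122363e+02 -6.7156315e-02]
 [ 4.4356616e+02 -2.5511624e+02]
 [ 5.2598785e+02 -2.4789604e+02]
 [ 5.0364532e+02  7.1530457e+00]]
[ 0.43636276 -0.12389553  0.05871691]
[ 0.56694405 -0.12008224  0.09913058]
[ 0.62212957 -0.11956112  0.10457765]
```

View pics/c.png

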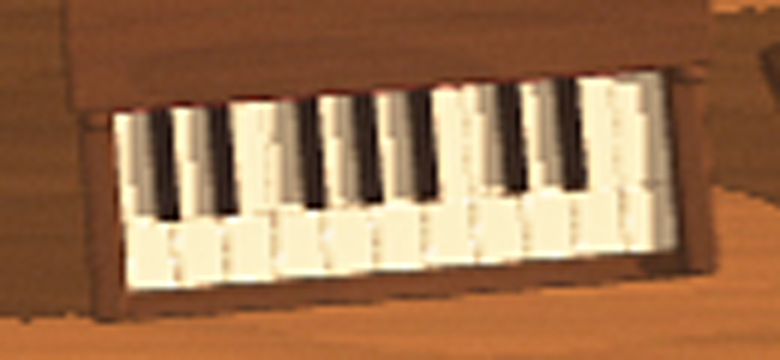

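The crop shows groups of two, three and two. The middle key of the three has its front end at about crop (370,203), which is about (376.5,218.5) in the full picture. From the rect, the target is about (0.480, -0.111), with piano yaw about 5°.

Request:
step_arm([
  {"xyz": [-12, -15, -5]},
  {"xyz": [-24, -30, -5]},
  {"xyz": [-25, -31, -5]},
  {"xyz": [-25, -31, -5]},
  {"xyz": [-25, -31, -5]},
  {"xyz": [-25, -31, -5]},
  {"xyz": [-25, -31, -5]},
  {"xyz": [-25, -31, -5]},
  {"xyz": [-25, -31, -5]},
  {"xyz": [-25, -31, -5]},
  {"xyz": [-25, -31, 0]},
  {"xyz": [-25, -31, 0]},
  {"xyz": [-25, -31, 0]},
  {"xyz": [-25, -31, 0]},
  {"xyz": [-25, -31, 0]},
  {"xyz": [-25, -31, 0]},
  {"xyz": [-25, -31, 0]},
  {"xyz": [-25, -31, 0]},
  {"xyz": [-25, -31, 0]},
  {"xyz": [-25, -31, 0]},
], jaw=0, newtons=10)

```text
validation failed for argument at $.pl...
```

Request:
step_arm([
  {"xyz": [0, 0, 0], "spin": 0.5},
  {"xyz": [0, 0, 0], "spin": 1},
  {"xyz": [0, 0, 0], "spin": 1},
  {"xyz": [0, 0, 0], "spin": 1},
  {"xyz": [0, 0, 0], "spin": 1},
  {"xyz": [0, 0, 0], "spin": 1},
  {"xyz": [0, 0, 0], "spin": 1},
  {"xyz": [0, 0, 0], "spin": 1},
  {"xyz": [0, 0, 0], "spin": 0.5},
  {"xyz": [0, 0, 0]},
  {"xyz": [0, 0, 0]},
])

```text
validation failed for argument at $.pl...
```

Run:
```python
from cell import env
import cv2,numpy as np
s=env.sense();print(s['time_s'],s['ee_pos'],s['eef_rot'],s['finger_gap'],s['joint_pos'])
c=env.camera_params('wrist')
p,d=env.snapshot('wrist');cv2.imwrite('pics/w1.png',p[:,:,::-1]);np.savez('w1.npz',p=p,d=d,**c)
print(c)
```

```text
0.1 [0.24071296 0.63020867 0.22366168] [[-9.34174424e-01  3.56816535e-01 -3.24156812e-04]
 [ 3.56816669e-01  9.34173754e-01 -1.12362176e-03]
 [-9.81080382e-05 -1.16532327e-03 -9.99999316e-01]] 0.093888849501496 [-77.66514286  24.44517052   4.23329192  92.04797249  -1.95348934
  63.64606042  -3.8454603 ]
{'camera_matrix': array([[297.88630846,   0.        , 319.36920243],
       [  0.        , 297.88630846, 196.76867402],
       [  0.        ,   0.        ,   1.        ]]), 'world_from_camera': array([[ 0.35702774,  0.90672837,  0.22444343,  0.17605227],
       [ 0.93409324, -0.34630972, -0.08682969,  0.65348478],
       [-0.001004  ,  0.2406517 , -0.97061102,  0.38450275],
       [ 0.        ,  0.        ,  0.        ,  1.        ]])}
```

View pics/w1.png

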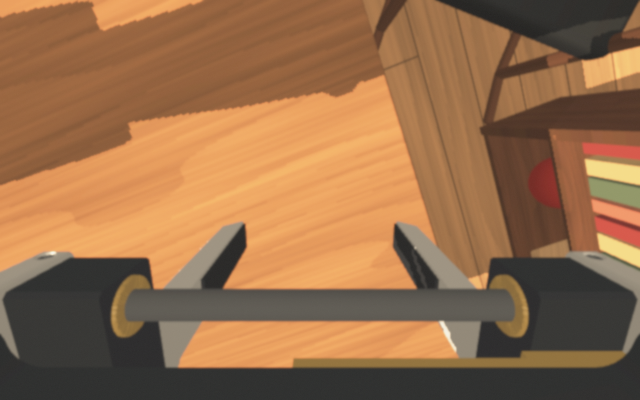

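The picture shows only the table and the fingers, because the arm has not moved. Each row probably needs a "spin" value.

Request:
step_arm([
  {"xyz": [-12, -15, -5], "spin": 0},
  {"xyz": [-24, -30, -5], "spin": 0},
  {"xyz": [-25, -31, -5], "spin": 0},
  {"xyz": [-25, -31, -5], "spin": 0},
  {"xyz": [-25, -31, -5], "spin": 0},
  {"xyz": [-25, -31, -5], "spin": 0},
  {"xyz": [-25, -31, -5], "spin": 0},
  {"xyz": [-25, -31, -5], "spin": 0},
  {"xyz": [-25, -31, -5], "spin": 0},
  {"xyz": [-25, -31, -5], "spin": 0},
  {"xyz": [-25, -31, 0], "spin": 0},
  {"xyz": [-25, -31, 0], "spin": 0},
  {"xyz": [-25, -31, 0], "spin": 0},
  {"xyz": [-25, -31, 0], "spin": 0},
  {"xyz": [-25, -31, 0], "spin": 0},
  {"xyz": [-25, -31, 0], "spin": 0},
  {"xyz": [-25, -31, 0], "spin": 0},
  {"xyz": [-25, -31, 0], "spin": 0},
  {"xyz": [-25, -31, 0], "spin": 0},
  {"xyz": [-25, -31, 0], "spin": 0},
], jaw=0, newtons=10)

```text
time_s: 2.15
ee_pos: [0.4798, -0.1078, 0.2745]
eef_rot: [[-0.934, 0.357, 0.001], [0.357, 0.934, 0.0], [-0.0, 0.0, -1.0]]
wrist_force: [0.5, 0.8, -0.5]
finger_gap: 0.0004
grip_force: 0.0
```

Request:
step_arm([
  {"xyz": [0, 0, 0], "spin": 0.5},
  {"xyz": [0, 0, 0], "spin": 1},
  {"xyz": [0, 0, 0], "spin": 1},
  {"xyz": [0, 0, 0], "spin": 1},
  {"xyz": [0, 0, 0], "spin": 1},
  {"xyz": [0, 0, 0], "spin": 1},
  {"xyz": [0, 0, 0], "spin": 1},
  {"xyz": [0, 0, 0], "spin": 1},
  {"xyz": [0, 0, 0], "spin": 0.5},
  {"xyz": [0, 0, 0], "spin": 0},
  {"xyz": [0, 0, 0], "spin": 0},
])

```text
time_s: 3.25
ee_pos: [0.4796, -0.1061, 0.2742]
eef_rot: [[-0.091, 0.996, -0.0], [0.996, 0.091, 0.0], [0.0, -0.0, -1.0]]
wrist_force: [-0.1, 0.4, -0.2]
finger_gap: 0.0006
grip_force: 0.0
```

Run:
```python
from cell import env
import cv2,numpy as np
s=env.sense();print(s['time_s'],s['ee_pos'],s['eef_rot'],s['joint_pos'])
c=env.camera_params('wrist')
p,d=env.snapshot('wrist');cv2.imwrite('pics/w2.png',p[:,:,::-1]);np.savez('w2.npz',p=p,d=d,**c)
print(c['world_from_camera'])
```

```text
3.25 [ 0.47957907 -0.10612961  0.27423529] [[-9.13544438e-02  9.95818424e-01 -1.80374815e-04]
 [ 9.95818440e-01  9.13544479e-02  1.48822707e-05]
 [ 3.12980810e-05 -1.78261005e-04 -9.99999984e-01]] [-38.75733668   4.0432796   46.86031785 113.49796859  -3.28706442
  63.78265068  14.72723468]
[[ 0.99584163  0.08867994  0.02086401  0.47378211]
 [ 0.09109421 -0.96645195 -0.24015094 -0.03840945]
 [-0.00113251  0.24105289 -0.97051132  0.43509034]
 [ 0.          0.          0.          1.        ]]
```

View pics/w2.png

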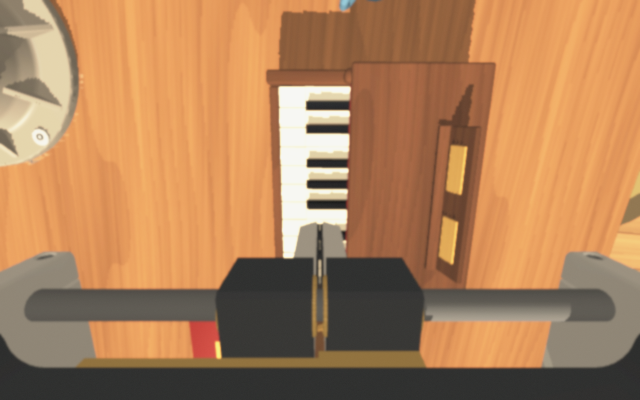

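The wrist view shows black keys at rows 104 and 128 (the two) and 163, 184 and 204 (the three). The middle key is at row 184, columns 307–348.

Run:
```python
import numpy as np,cv2
from h import ray
f=np.load('w2.npz');p=f['p'];K=f['camera_matrix'];T=f['world_from_camera']
m=(p.max(2)<70).astype(np.uint8);m[:90]=0;m[212:]=0;m[:,:300]=0;m[:,347:]=0
n,l,st,ce=cv2.connectedComponentsWithStats(m)
for i in range(1,n):
    if st[i,4]<80:continue
    v,u=np.nonzero(l==i);w=ray(np.c_[u,v],K,T,.072)[:,:2]*1000
    r=cv2.minAreaRect(w.astype(np.float32));print(st[i],ce[i],np.round(r[0],1),np.round(r[1],1),r[2],'front x',np.percentile(w[:,0],2))
# white keys
m=((p.min(2)>150)&(cv2.cvtColor(p,cv2.COLOR_RGB2HSV)[...,1]<90)).astype(np.uint8);m[:,:270]=0;m[:,306:]=0;m[:80]=0;m[222:]=0
v,u=np.nonzero(m);w=ray(np.c_[u,v],K,T,.062)[:,:2]*1000
# front edge: leftmost pixel in each row
rows=np.arange(92,215);e=np.array([[np.nonzero(m[k])[0].min()-.5,k] for k in rows if m[k].any()])
E=ray(e,K,T,.062)[:,:2]*1000;a=np.polyfit(E[:,1],E[:,0],1);print('front x=a*y+b',a,'yaw deg',-np.degrees(np.arctan(a[0])),'ymax',w[:,1].max())
yaw=-np.arctan(a[0]);px=np.array([np.cos(yaw),np.sin(yaw)]);py=np.array([-px[1],px[0]])
s=np.array([np.polyval(a,-113),-113]);print('front at y-113',s, 'target x on that line ~',s+px*49)
```

```text
[307 102  40   7 278] [326.64028777 105.        ] [479.8 -17.6] [45.6  6.7] 5.2235236167907715 front x 458.10464369524976
[308 126  39   6 234] [327.  128.5] [483.  -44.2] [45.2  5.8] 5.228214740753174 front x 460.72463515771824
[308 160  39   7 258] [327.60465116 162.8255814 ] [487.  -85.1] [46.5  7.3] 5.234429359436035 front x 464.18622031670435
[308 181  39   7 266] [327.19172932 183.95112782] [ 489.6 -111.1] [47.3  7.6] 5.239086627960205 front x 466.98362844890664
[308 201  38   7 264] [326.64015152 204.        ] [ 491.4 -136.8] [46.9  7.9] 5.24459981918335 front x 469.1015514409401
front x=a*y+b [-8.76543130e-02  4.20698979e+02] yaw deg 5.009418783336286 ymax 2.00362900222479
front at y-113 [ 430.60391604 -113.        ] target x on that line ~ [ 479.41675354 -108.72134426]
```

Two measurements agree on the target at about (0.481, -0.1117), with yaw 5.2°. I'll go down to TCP z = 0.106, which puts the fingertips 15 mm above the key.

Request:
step_arm([
  {"xyz": [-2.7, 1, 8], "spin": 0},
  {"xyz": [-3, 0, 16], "spin": 0},
  {"xyz": [0, 0, 18], "spin": 0},
  {"xyz": [0, 0, 18], "spin": 0},
  {"xyz": [0, 0, 18], "spin": 0},
  {"xyz": [0, 0, 18], "spin": 0},
  {"xyz": [0, 0, 18], "spin": 0},
  {"xyz": [0, 0, 18], "spin": 0},
  {"xyz": [0, 0, 14], "spin": 0},
  {"xyz": [0, 0, 10], "spin": 0},
  {"xyz": [0, 0, 7], "spin": 0},
  {"xyz": [0, 0, 5], "spin": 0},
  {"xyz": [0, 0, 0], "spin": 0},
  {"xyz": [0, 0, 0], "spin": 0},
])

```text
time_s: 4.7
ee_pos: [0.4814, -0.1118, 0.1066]
eef_rot: [[-0.089, 0.996, 0.0], [0.996, 0.089, 0.0], [-0.0, 0.0, -1.0]]
wrist_force: [-0.6, 0.5, 0.1]
finger_gap: 0.0006
grip_force: 0.0
```

Run:
```python
from cell import env
import cv2
s=env.sense();print(s['time_s'],s['ee_pos'],s['eef_rot'],s['wrist_force'])
p,d=env.snapshot('wrist');q,_=env.snapshot('top')
a=cv2.resize(p[60:320,200:460],(520,520));b=cv2.resize(q[170:250,315:445],None,fx=6,fy=6)
cv2.imwrite('pics/w3.png',a[:,:,::-1])
```

```text
4.7 [ 0.48141299 -0.11183257  0.10662588] [[-8.88120114e-02  9.96048290e-01  4.80169195e-04]
 [ 9.96048406e-01  8.88120057e-02  3.33560490e-05]
 [-9.42055373e-06  4.81234179e-04 -9.99999884e-01]] [-0.62718291  0.482872    0.1433805 ]
```

View pics/w3.png

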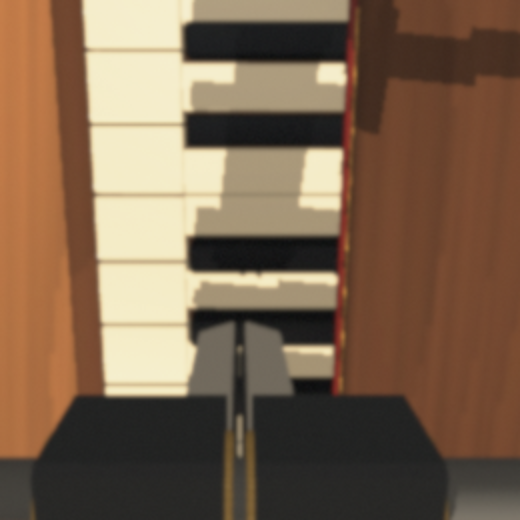

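The closed fingertips are over the second key of the three-group, at crop (240,325). I'll hold there for 2.2 s.

Request:
step_arm([
  {"xyz": [0, 0, 0], "spin": 0},
  {"xyz": [0, 0, 0], "spin": 0},
  {"xyz": [0, 0, 0], "spin": 0},
  {"xyz": [0, 0, 0], "spin": 0},
  {"xyz": [0, 0, 0], "spin": 0},
  {"xyz": [0, 0, 0], "spin": 0},
  {"xyz": [0, 0, 0], "spin": 0},
  {"xyz": [0, 0, 0], "spin": 0},
  {"xyz": [0, 0, 0], "spin": 0},
  {"xyz": [0, 0, 0], "spin": 0},
  {"xyz": [0, 0, 0], "spin": 0},
  {"xyz": [0, 0, 0], "spin": 0},
  {"xyz": [0, 0, 0], "spin": 0},
  {"xyz": [0, 0, 0], "spin": 0},
  {"xyz": [0, 0, 0], "spin": 0},
  {"xyz": [0, 0, 0], "spin": 0},
  {"xyz": [0, 0, 0], "spin": 0},
  {"xyz": [0, 0, 0], "spin": 0},
  {"xyz": [0, 0, 0], "spin": 0},
  {"xyz": [0, 0, 0], "spin": 0},
])

```text
time_s: 6.8
ee_pos: [0.4812, -0.1118, 0.1063]
eef_rot: [[-0.089, 0.996, -0.0], [0.996, 0.089, -0.0], [-0.0, -0.0, -1.0]]
wrist_force: [-0.3, -0.5, 0.1]
finger_gap: 0.0003
grip_force: 0.0
```

Request:
step_arm([
  {"xyz": [0, 0, 0], "spin": 0},
  {"xyz": [0, 0, 0], "spin": 0},
  {"xyz": [0, 0, 3], "spin": 0},
  {"xyz": [0, 0, 4], "spin": 0},
  {"xyz": [0, 0, 3], "spin": 0},
  {"xyz": [0, 0, 2], "spin": 0},
  {"xyz": [0, 0, 0], "spin": 0},
  {"xyz": [0, 0, 0], "spin": 0},
])

```text
time_s: 7.6
ee_pos: [0.4812, -0.1119, 0.0943]
eef_rot: [[-0.089, 0.996, -0.0], [0.996, 0.089, -0.0], [-0.0, -0.0, -1.0]]
wrist_force: [-0.2, 0.3, 0.1]
finger_gap: 0.0006
grip_force: 0.0
```

Request:
step_arm([
  {"xyz": [0, 0, 2], "spin": 0},
  {"xyz": [0, 0, 2], "spin": 0},
  {"xyz": [0, 0, 2], "spin": 0},
  {"xyz": [0, 0, 1], "spin": 0},
  {"xyz": [0, 0, 0], "spin": 0},
  {"xyz": [0, 0, 0], "spin": 0},
])

```text
time_s: 8.2
ee_pos: [0.4811, -0.1118, 0.0873]
eef_rot: [[-0.089, 0.996, -0.0], [0.996, 0.089, -0.0], [0.0, -0.0, -1.0]]
wrist_force: [-1.2, 0.9, 1.7]
finger_gap: 0.0007
grip_force: 0.9
```

Request:
step_arm([
  {"xyz": [0, 0, 0.5], "spin": 0},
  {"xyz": [0, 0, 0.5], "spin": 0},
  {"xyz": [0, 0, 0], "spin": 0},
  {"xyz": [0, 0, 0], "spin": 0},
])

```text
time_s: 8.6
ee_pos: [0.4812, -0.1117, 0.0863]
eef_rot: [[-0.089, 0.996, -0.0], [0.996, 0.089, -0.0], [-0.0, -0.0, -1.0]]
wrist_force: [-1.3, -0.6, 2.6]
finger_gap: 0.0002
grip_force: 1.1
```

Request:
step_arm([
  {"xyz": [0, 0, 0.5], "spin": 0},
  {"xyz": [0, 0, 0], "spin": 0},
  {"xyz": [0, 0, 0], "spin": 0},
])

```text
time_s: 8.9
ee_pos: [0.4812, -0.1118, 0.0858]
eef_rot: [[-0.089, 0.996, -0.0], [0.996, 0.089, -0.0], [-0.0, -0.0, -1.0]]
wrist_force: [-2.4, 0.2, 3.6]
finger_gap: 0.0007
grip_force: 2.2
```

Request:
step_arm([
  {"xyz": [0, 0, 0.5], "spin": 0},
  {"xyz": [0, 0, 0], "spin": 0},
  {"xyz": [0, 0, 0], "spin": 0},
])

```text
time_s: 9.2
ee_pos: [0.4812, -0.1118, 0.0854]
eef_rot: [[-0.089, 0.996, -0.0], [0.996, 0.089, 0.0], [0.0, -0.0, -1.0]]
wrist_force: [-3.9, 0.0, 7.7]
finger_gap: 0.0009
grip_force: 3.7
```

The force jumped to 7.7 N, so the key is on its hard stop. Now I'll let it up gently.

Request:
step_arm([
  {"xyz": [0, 0, -1], "spin": 0},
  {"xyz": [0, 0, -2], "spin": 0},
  {"xyz": [0, 0, -2], "spin": 0},
  {"xyz": [0, 0, -3], "spin": 0},
  {"xyz": [0, 0, -5], "spin": 0},
  {"xyz": [0, 0, -10], "spin": 0},
  {"xyz": [0, 0, -15], "spin": 0},
  {"xyz": [0, 0, -15], "spin": 0},
  {"xyz": [0, 0, -15], "spin": 0},
  {"xyz": [0, 0, -15], "spin": 0},
  {"xyz": [0, 0, -10], "spin": 0},
  {"xyz": [0, 0, -5], "spin": 0},
  {"xyz": [0, 0, 0], "spin": 0},
  {"xyz": [0, 0, 0], "spin": 0},
  {"xyz": [0, 0, 0], "spin": 0},
  {"xyz": [0, 0, 0], "spin": 0},
])

```text
time_s: 10.8
ee_pos: [0.4809, -0.1118, 0.1829]
eef_rot: [[-0.089, 0.996, -0.001], [0.996, 0.089, -0.0], [-0.0, -0.001, -1.0]]
wrist_force: [-0.1, 0.1, 0.3]
finger_gap: 0.0002
grip_force: 0.0
```

Run:
```python
from cell import env
s=env.sense();print(s['time_s'],s['ee_pos'],s['wrist_force'],abs(s['joint_vel']).max())
print(env.sign_off())
```

```text
10.8 [ 0.48089517 -0.11183503  0.18285379] [-0.0703952   0.09349676  0.33353121] 0.11552769107636436
the job is handed in; nothing more can be done
None
```

I pointed at the middle black key of the three for over 2 s, pressed it softly to its stop (about 8 N at the wrist), let it up and handed the job in at 10.8 s; sign-off gave no verdict.

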